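# Set up the T-slot support rail with hammer-head sockets and rods

## Task

Set up the slotted rail on the bench for supporting the next board. First fit all three hammer-head sockets to the rail: lower its long foot through the slot, then turn it a quarter turn so that the foot catches crosswise under the lips and the flange lies flat on the rail. Once all the sockets are locked, take all the rods from the rack and stand each one, foot down and fully home, in a socket of its own; leave the other things on the bench where they are.

Things in the scene. Friction and masses are not known exactly. Their poses are not given: they have to be found in the camera images.
- rail_slot (a point): Aluminium slotted rail fixed to the bench, 270 mm long plus end caps (1.5 mm proud), 78 wide, 27 high, slot 31 mm wide open upward. This point: middle of the slot, level with the lips' top faces (27 mm up); x along the slot, y across, z up. Lips 6 mm thick; cavity below them 66 mm wide, 16 mm deep, so a foot can turn in it freely. Sockets may go anywhere along the slot.
- socket_0_grip (a point): Loose hammer-head socket, 60.5 mm high, standing on its foot; three alike. From below: steel foot 52 (x) x 28 (y) x 10 mm, lowest 4 mm 1.5 mm smaller all round; neck 23 mm round, 7.5 high; flange 46 mm round, 5 thick; body 36 x 36 x 38 mm, sides parallel to the foot's. This point: on the axis, 38.5 mm above the foot's underside; x along the foot, z up.
- socket_1_grip (a point): Another socket like socket_0, same point and axes. About 0.15 kg. The body has a 16 x 16 mm square hole 32 mm deep in its top, chamfered; its floor is 10 mm below this point, its mouth 22 mm above it. The flange's underside is 21 mm below this point.
- socket_2_grip (a point): A third socket like socket_0, same point and axes. A socket fitted to the rail rests with its flange on the lips, this point 21 mm above them, with 1.5 mm of play under the lips, and its foot (x) lying across the slot.
- rod_0_mid (a point): Loose steel support rod 14 mm thick, 124 mm long, 0.06 kg, one of two or three alike standing upright in the rack (None if absent). The foot end is chamfered to 11 mm over 3 mm; the upper end has a black rubber pad 19 mm across and 8 mm high. This point is on the axis half-way up, 62 mm above the foot; z points from the foot to the pad.
- rod_0_foot (a point): Centre of the foot end of that rod (its lowest point when upright); z points up the rod.
- rod_1_mid (a point): Loose steel support rod 14 mm thick, 124 mm long, 0.06 kg, one of two or three alike standing upright in the rack (None if absent). The foot end is chamfered to 11 mm over 3 mm; the upper end has a black rubber pad 19 mm across and 8 mm high. This point is on the axis half-way up, 62 mm above the foot; z points from the foot to the pad.
- rod_1_foot (a point): Centre of the foot end of that rod (its lowest point when upright); z points up the rod.
- rod_2_mid (a point): Loose steel support rod 14 mm thick, 124 mm long, 0.06 kg, one of two or three alike standing upright in the rack (None if absent). The foot end is chamfered to 11 mm over 3 mm; the upper end has a black rubber pad 19 mm across and 8 mm high. This point is on the axis half-way up, 62 mm above the foot; z points from the foot to the pad.
- rod_2_foot (a point): Centre of the foot end of that rod (its lowest point when upright); z points up the rod.
- rack_top (a point): Black rack block (0.7 kg, loose, stands on the bench), 180 mm long (its x), 50 mm wide, 45 mm high, with three 16 mm square holes 60 mm apart along x, 40 mm deep; rods stand in them, foot 5 mm above the bench, and may lean up to 4 degrees if the rack is knocked. This point is the centre of its top face. The empty board fixture between rack and rail is 115 mm high.
- threadlock: Bystander: small red bottle 25 mm across, 72 mm high, standing; origin at the centre of its underside. To be left alone.
- solder_spool: Bystander: small spool 49 mm across, 36 mm high, behind the rail; origin at the centre of its underside. To be left alone.
- tweezers_steel: Bystander: steel tweezers 116 mm long lying on the bench; origin at the centre of the underside. To be left alone.

How it is judged (in metres and radians):
On the way, in this order (a step that is already met when the one before it is completed fails the run):
1. every socket is locked in the rail: foot crosswise under the lips, flange down (x of socket_0_grip in the frame of rail_slot between -0.13 and 0.13 m and y of socket_0_grip in the frame of rail_slot between -0.006 and 0.006 m and z of socket_0_grip in the frame of rail_slot between 0.016 and 0.0245 m and angle between the x axis of each of socket_0_grip, socket_1_grip, socket_2_grip and the y axis of rail_slot, either way round below 0.3 rad and angle between each of socket_0_grip, socket_1_grip, socket_2_grip's own z axis and vertical below 0.09 rad and x of socket_1_grip in the frame of rail_slot between -0.13 and 0.13 m and y of socket_1_grip in the frame of rail_slot between -0.006 and 0.006 m and z of socket_1_grip in the frame of rail_slot between 0.016 and 0.0245 m and x of socket_2_grip in the frame of rail_slot between -0.13 and 0.13 m and y of socket_2_grip in the frame of rail_slot between -0.006 and 0.006 m and z of socket_2_grip in the frame of rail_slot between 0.016 and 0.0245 m), for 0.3 s.
2. every rod present stands home in a socket on the rail (((horizontal distance between rod_0_foot and socket_0_grip below 0.006 m and z of rod_0_foot in the frame of socket_0_grip below -0.005 m and z of socket_0_grip in the frame of rail_slot below 0.0245 m) or (horizontal distance between rod_0_foot and socket_1_grip below 0.006 m and z of rod_0_foot in the frame of socket_1_grip below -0.005 m and z of socket_1_grip in the frame of rail_slot below 0.0245 m) or (horizontal distance between rod_0_foot and socket_2_grip below 0.006 m and z of rod_0_foot in the frame of socket_2_grip below -0.005 m and z of socket_2_grip in the frame of rail_slot below 0.0245 m)) and angle between each of rod_0_mid, rod_1_mid, rod_2_mid's own z axis and vertical below 0.15 rad and ((horizontal distance between rod_1_foot and socket_0_grip below 0.006 m and z of rod_1_foot in the frame of socket_0_grip below -0.005 m and z of socket_0_grip in the frame of rail_slot below 0.0245 m) or (horizontal distance between rod_1_foot and socket_1_grip below 0.006 m and z of rod_1_foot in the frame of socket_1_grip below -0.005 m and z of socket_1_grip in the frame of rail_slot below 0.0245 m) or (horizontal distance between rod_1_foot and socket_2_grip below 0.006 m and z of rod_1_foot in the frame of socket_2_grip below -0.005 m and z of socket_2_grip in the frame of rail_slot below 0.0245 m)) and ((horizontal distance between rod_2_foot and socket_0_grip below 0.006 m and z of rod_2_foot in the frame of socket_0_grip below -0.005 m and z of socket_0_grip in the frame of rail_slot below 0.0245 m) or (horizontal distance between rod_2_foot and socket_1_grip below 0.006 m and z of rod_2_foot in the frame of socket_1_grip below -0.005 m and z of socket_1_grip in the frame of rail_slot below 0.0245 m) or (horizontal distance between rod_2_foot and socket_2_grip below 0.006 m and z of rod_2_foot in the frame of socket_2_grip below -0.005 m and z of socket_2_grip in the frame of rail_slot below 0.0245 m))), for 0.3 s.
At the end, for the whole second after the job is handed in: Sockets: within 6 mm of the slot line, flange within 3.5 mm of the lips, foot crosswise within 0.3 rad, upright within 0.09 rad. Rods: each in its own socket on the rail, foot within 6 mm of its axis and 5 mm of the hole floor, upright within 0.15 rad. All at rest (all of step 1 and all of step 2 and linear speed of each of socket_0, socket_1, socket_2, rod_0, rod_1, rod_2 below 0.02 m/s); the robot touches nothing.
It fails at once if the small bottle, spool or tweezers are moved by more than 40 mm, or the bottle is tipped over (distance of any of threadlock, solder_spool, tweezers_steel from where it was at the start of the episode above 0.04 m or angle between threadlock's own z axis and vertical above 0.6 rad).
Of rod_0, rod_1, rod_2 only 2 to 3 are there at a start; the rules pass over those that are not, and their reading is None.
At some moment in a run one of rack may be knocked a few centimetres aside while the robot is not near it.
It also fails if it takes over 208 s, if anything falls off the work surface, if the arm or the gripper's body presses on something with over 40 N, if the wrist force passes 120 N, or if a joint passes its speed limit or range.

## Robot

A 6-joint arm with a two-finger parallel gripper is mounted at the origin on a cart in front of the work surface, level with it; the furniture and walls round the work are solid. World frame = base frame: x ahead of the robot, y to its left, z up, the work surface at z = 0. Lengths are in mm, angles in degrees, forces in N, time in s.
With the tool pointing down it reaches from about 300 to 850 mm from the base axis. Payload 4.2 kg.
Tool frame: the origin (TCP) lies midway between the tips of the shut fingers; the grasp point (between the pads) lies 19 mm behind it (env.grasp_offset is the distance from the TCP to the grasp point, in mm); z points along the fingers, y is the line along which they close (so a half turn about z gives the same grasp; the last joint's range is limited). The gripper opens to 91 mm and grips with 3 to 60 N. Pads are 32 mm wide; open, the fingers measure 118 mm over their backs; the gripper's body (76 mm by 178 mm) begins 60 mm behind the grasp point.
Start: joints at [-69.786, 18.312, 89.639, -0, 72.044, -1.146], TCP at [209.433, -535.519, 213.976] pointing down, gripper open.
Joint ranges: [-177.97, 177.97], [-48.28, 115.42], [12.27, 149.76], [-77.06, 257.06], [2.81, 150.46], [-146.56, 146.56]. Speed limits (degrees/s): [147.25, 147.25, 180, 180, 180, 180].

## Interface

Orientations are given as [roll, pitch, yaw] about the fixed x, y, z axes, in that order (R = Rz(yaw) Ry(pitch) Rx(roll)).
In Python, from workcell import env, optics gives the robot as it stands. The module is installed in compiled form; this text tells all that it offers.
- The arm moves only by the tool send_rows, never from a script. Its argument "targets" is a list that holds one entry, the list of rows, each a list of 7 numbers: the turn, a rotation vector about the world's x, y, z scaled (see below), then the shift along the world's x, y, z scaled (see below), then the closure, from -1 (fully open) to 1 (shut). In form: [[[rx, ry, rz, x, y, z, gripper], ...]]. A call has 1 to 12 rows; each row shifts and turns the commanded pose from where the row before left it; what a row does not reach is not made up. The controller multiplies each number of a shift by 0.2 m and each number of a turn by pi/2 rad. A row lasts 1/10 s, in which the tool goes at most 50 mm and 8.59 degrees, less where a joint would pass 70% of its speed; a pose out of reach is approached as far as the arm can. A call with a number of a shift or a turn outside -1 to 1 is refused whole. A call with a gripper value outside its range is refused whole. The fingers move at their own pace and stop on an object; "grip_force" is the grip in N (left out, the last holds). Time passes only in rows, so rows that do not move let the fingers close. It gives the time, the measured TCP pose, the force, the opening and the grip force at its end, in the units of the state.
- env.state(): the state, without advancing time (a new reading comes with each control period).
- optics.grab_frame(name): name is "scene" or "top" or "wrist"; returns (picture, depth): 420x560x3 uint8, red, green, blue; 420x560 float32, mm along the optical axis (not along the pixel's ray), 0 where there is no reading.
- optics.camera_info(name): a dict with "camera_matrix" (3x3 intrinsics, pixels), "R" (3x3) and "t" (3): a world point X has camera coordinates R X + t; the wrist camera has in their place "mount" (4x4, takes a point from camera to tool coordinates, whose origin is the TCP and whose axes are the flange's). Camera axes: x right, y down, z forward; pixel columns grow to the right and rows downward; lengths in mm; the calibration is good to about 2 mm. A picture is of the moment at which its call begins: read the wrist's pose just before it. camera_info takes no time and is no camera call.
- env.job_done(): hands the job in; it is judged then, once.
Trained networks look in the newest picture that a camera, given by its name, has taken for a name from the list of things; names that differ only in an ending like _2 or _b are one class to them, and where a whole thing is asked for, a point or a joint stands for the part that bears it (a point fixed in the world has none). Each returns a list of dicts, best first, with "conf" (0 to 1); they miss things now and then, are a little off and sometimes report something else, mostly with a low value. They report only what shows in the picture. A call takes as long as a camera call.
- optics.silhouettes(camera, name): "mask" (420x560 bool, what is visible of it) and "at" ([column, row] in pixels, amid what is visible of it).
- optics.place_of(camera, name): "at" ([column, row] in pixels: a listed point, or the origin of a listed thing).
The state is a dict: "time_s": time; "qpos": joint angles; "qvel": joint speeds; "effort": joint torques, N m; "ee_pos": TCP position; "ee_rot": TCP orientation; "force": force on the tool from outside, world axes, zero at the start; "torque": the same for the moment, N m; "gripper_width": finger opening in mm; "gripper_force": force on a finger pad.
Only numpy, scipy, OpenCV 4.12 (cv2) and the standard library are available. Lean on these libraries where they do the work, as an engineer would, in place of code of your own. Each camera call takes 0.05 s, during which the arm holds its last target. There are 200 camera calls.

## Working session

There is one attempt and no reset: what is moved stays moved. The work goes in short steps, Python scripts to look and compute and a tool call to move; the robot and the scene stay as the last step left them, time stands still between calls to the robot, and variables do not carry over. Pictures are saved under pics/ and viewed, at most 14 in all, crops included, and the job is handed in when it is done.

Besides the shell and the picture viewer there is one more tool, called after ">>>" as a command line: name --argument value ..., lists and objects as JSON in quotes. send_rows: Moves the arm, as the interface text tells. Its arguments: {"type":"object","properties":{"targets":{"type":"array"},"grip_force":{"type":"number"}},"required":["targets"]}

```bash
mkdir -p pics; cat > h.py <<'E'
import numpy as np, cv2
from workcell import env, optics
from scipy.spatial.transform import Rotation as Ro
def cam(name):
    i=optics.camera_info(name); K=np.array(i["camera_matrix"])
    if name=="wrist":
        s=env.state(); T=np.eye(4); T[:3,:3]=Ro.from_euler('xyz',s["ee_rot"],degrees=True).as_matrix(); T[:3,3]=s["ee_pos"]
        M=T@np.array(i["mount"]); return K,M[:3,:3],M[:3,3]
    R=np.array(i["R"]);t=np.array(i["t"]); return K,R.T,-R.T@t
def grab(name):
    c=cam(name); p,d=optics.grab_frame(name); return c,p,d
def ray(c,px): 
    K,R,o=c; return o,R@np.linalg.inv(K)@np.array([px[0],px[1],1.])
def atz(c,px,z):
    o,r=ray(c,px); return o+r*(z-o[2])/r[2]
def cloud(c,d):
    K,R,o=c; v,u=np.mgrid[:420,:560]; P=np.stack([(u-K[0,2])/K[0,0]*d,(v-K[1,2])/K[1,1]*d,d],-1)
    return P@R.T+o
def save(n,p): cv2.imwrite('pics/'+n+'.png',p[...,::-1])
E
python3 - <<'E'
from h import *
s=env.state();print({k:np.round(v,2) for k,v in s.items()}, env.grasp_offset)
for n in("top","scene"):
    c,p,d=grab(n); save(n+'0',p); print(n,np.round(c[2]),np.round(c[1][:,2],2)); P=cloud(c,d)
    for nm,z in(("rail_slot",27),("socket_0_grip",38.5),("rod_0_mid",67),("rack_top",45),("threadlock",0),("solder_spool",0),("tweezers_steel",0)):
        for r in optics.place_of(n,nm): print(nm,round(r["conf"],2),np.round(r["at"]),np.round(atz(c,r["at"],z)))
E
```

```text
{'time_s': np.float64(0.0), 'qpos': array([-69.79,  18.35,  89.71,  -0.  ,  72.05,  -1.15]), 'qvel': array([ 0.1 , -0.01,  0.03,  0.08,  0.06,  0.03]), 'effort': array([  0.  , -41.25, -23.2 ,   0.07,   0.05,  -0.  ]), 'ee_pos': array([ 209.25, -535.02,  213.12]), 'ee_rot': array([-179.9 ,   -0.  ,   21.36]), 'force': array([-0.57, -0.12, -0.23]), 'torque': array([ 0.01,  0.04, -0.02]), 'gripper_force': np.float64(0.0), 'gripper_width': np.float64(90.95)} 18.8
top [ 215.   57. 1734.] [ 0.17 -0.   -0.98]
rail_slot 0.83 [214. 196.] [595. 258.  27.]
rail_slot 0.17 [377. 263.] [ 363. -294.   27.]
socket_0_grip 0.69 [187. 239.] [444. 345.  38.]
socket_0_grip 0.34 [377. 262.] [ 367. -290.   38.]
rod_0_mid 0.53 [388. 277.] [ 315. -320.   67.]
threadlock 0.49 [172. 214.] [536. 404.   0.]
solder_spool 0.72 [257. 163.] [718. 112.   0.]
tweezers_steel 0.57 [196. 282.] [301. 314.   0.]
scene [-109.  934.  696.] [ 0.5  -0.71 -0.5 ]
socket_0_grip 0.75 [233. 278.] [439. 353.  38.]
socket_0_grip 0.7 [214. 243.] [574. 277.  38.]
rod_0_mid 0.54 [394. 183.] [ 317. -301.   67.]
threadlock 0.77 [192. 286.] [530. 404.   0.]
solder_spool 0.6 [220. 216.] [702. 122.   0.]
tweezers_steel 0.58 [289. 304.] [306. 311.   0.]
```

View pics/top0.png

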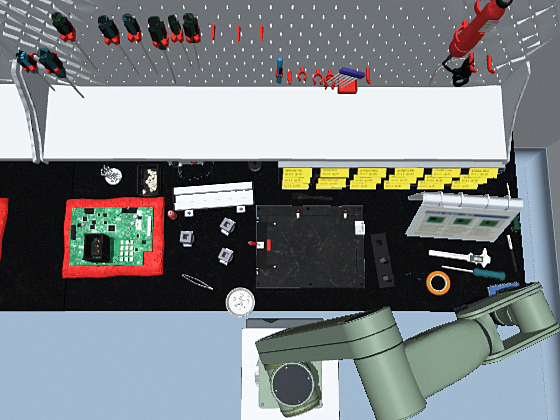

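View pics/scene0.png

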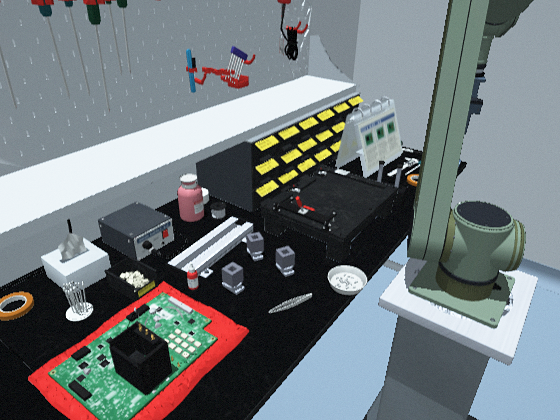

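Top view: the rail is near (214,196), slightly skewed. The sockets are at (187,239), (228,225) and (226,256), the rack is near (380,262) and the bottle is at (172,214). Next I measure the surfaces from depth and check the wrist camera mount.

```bash
python3 - <<'E'
from h import *
i=optics.camera_info("wrist"); print(np.round(i["mount"],2),np.round(i["camera_matrix"]))
c,p,d=grab("top"); P=cloud(c,d)
def box(nm,m):
    q=np.argwhere(m)[:,::-1]; 
    if len(q)<5: print(nm,len(q));return
    print(nm,len(q),np.round(P[m].mean(0)),[np.round(x,1) for x in cv2.minAreaRect(P[m][:,:2].astype(np.float32))])
x,y,z=P[...,0],P[...,1],P[...,2]
box('rail',(abs(x-595)<90)&(abs(y-258)<160)&(z>20)&(z<34))
for sx,sy in((444,345),(480,225),(380,225)):
    box('sock',(abs(x-sx)<50)&(abs(y-sy)<50)&(z>52)&(z<70))
box('rack',(abs(x-365)<130)&(abs(y+290)<70)&(z>38)&(z<55))
box('rods',(abs(x-365)<130)&(abs(y+290)<70)&(z>100)&(z<150))
box('shelf',(x>650)&(abs(y-100)<200)&(z>150))
box('fixt',(x>200)&(x<640)&(y<130)&(y>-260)&(z>80)&(z<130))
E
```

```text
[[   0.     -0.96   -0.27   75.36]
 [   1.      0.     -0.      1.27]
 [   0.     -0.27    0.96 -169.84]
 [   0.      0.      0.      1.  ]] [[363.   0. 277.]
 [  0. 363. 204.]
 [  0.   0.   1.]]
rail 1076 [595. 263.  27.] [array([595.8, 261.9]), array([284.9, 165.9]), np.float64(88.0)]
sock 99 [450. 345.  60.] [array([450.2, 346.1]), array([38. , 35.8]), np.float64(84.8)]
sock 96 [491. 210.  60.] [array([491.3, 210.3]), array([36.9, 36.1]), np.float64(59.1)]
sock 95 [389. 214.  61.] [array([389.4, 214. ]), array([36.4, 35.7]), np.float64(64.7)]
rack 687 [ 373. -305.   45.] [array([ 373.3, -306.5]), array([179.6,  52.7]), np.float64(7.7)]
rods 67 [ 345. -307.  126.] [array([ 376.3, -269.6]), array([166.6,  60. ]), np.float64(51.4)]
shelf 23524 [830.  99. 423.] [array([771.4, 100.1]), array([400.6, 241.8]), np.float64(89.8)]
fixt 6311 [414. -60.  89.] [array([460.4, -73.9]), array([370.5, 358.9]), np.float64(89.9)]
```

>>> send_rows --targets '[[[0,0,0.093,0.066,0.208,0.01,-1],[0,0,0.093,0.066,0.208,0.01,-1],[0,0,0.093,0.066,0.208,0.01,-1],[0,0,0.093,0.066,0.208,0.01,-1],[0,0,0.093,0.066,0.208,0.01,-1],[0,0,0.093,0.066,0.208,0.01,-1],[0,0,0.093,0.066,0.208,0.01,-1],[0,0,0.093,0.066,0.208,0.01,-1],[0,0,0.093,0.066,0.208,0.01,-1],[0,0,0.093,0.066,0.208,0.01,-1]]]'

```text
time_s: 1.85
ee_pos: [341.6, -117.9, 234.4]
ee_rot: [179.9, 0.0, 105.4]
force: [0.9, 0.1, 0.3]
gripper_width: 91.3
gripper_force: 0.0
```

>>> send_rows --targets '[[[0,0,0.093,0.066,0.208,0.01,-1],[0,0,0.093,0.066,0.208,0.01,-1],[0,0,0.093,0.066,0.208,0.01,-1],[0,0,0.093,0.066,0.208,0.01,-1],[0,0,0.093,0.066,0.208,0.01,-1],[0,0,0.093,0.066,0.208,0.01,-1],[0,0,0.093,0.066,0.208,0.01,-1],[0,0,0.093,0.066,0.208,0.01,-1],[0,0,0.093,0.066,0.208,0.01,-1],[0,0,0,0,0,0,-1]]]'

```text
time_s: 2.85
ee_pos: [461.6, 259.4, 251.6]
ee_rot: [179.9, 0.1, -179.3]
force: [-0.6, 0.1, -0.1]
gripper_width: 90.9
gripper_force: 0.0
```

```bash
cat >> h.py <<'E'
def box(P,nm,m):
    if m.sum()<5: print(nm,m.sum());return
    r=cv2.minAreaRect(P[m][:,:2].astype(np.float32)); print(nm,m.sum(),'mean',np.round(P[m].mean(0),1),'rect',[np.round(x,1) for x in r])
E
python3 - <<'E'
from h import *
s=env.state();print(np.round(s["ee_pos"],1),np.round(s["ee_rot"],1),s["time_s"])
c,p,d=grab("wrist"); save('w1',p); P=cloud(c,d); np.savez('w1',P=P,p=p)
x,y,z=P[...,0],P[...,1],P[...,2]
box(P,'bench',abs(z)<5)
m=(abs(x-595)<60)&(abs(y-258)<150)&(z>22)&(z<32); n,l,st,ce=cv2.connectedComponentsWithStats(m.astype(np.uint8))
for k in range(1,n):
    if st[k,4]>100: box(P,'rail',l==k)
for sx,sy in((450,345),(490,210),(389,214)):
    a=(abs(x-sx)<50)&(abs(y-sy)<50); box(P,'sock',a&(z>55)&(z<66)); box(P,' flange',a&(z>15)&(z<29)); box(P,' foot',a&(z>6)&(z<14))
for r in optics.place_of("wrist","socket_0_grip"): print(round(r["conf"],2),r["at"],atz(c,r["at"],38.5))
c,p,d=grab("scene"); Q=cloud(c,d); m=(Q[...,0]>630)&(Q[...,0]<740)&(Q[...,1]>80)&(Q[...,1]<450)&(Q[...,2]>40)&(Q[...,2]<350); box(Q,'behind',m); 
if m.any(): print(Q[m].max(0),Q[m].min(0))
E
```

```text
[461.6 259.4 251.6] [ 1.799e+02  1.000e-01 -1.793e+02] 2.85
bench 82855 mean [429.8 277.5  -0.8] rect [array([511.5, 295.5]), array([460.5, 539.2]), np.float64(0.7)]
rail 3412 mean [566.5 260.9  25.6] rect [array([567.1, 260.9]), array([ 25.1, 214.9]), np.float64(4.9)]
sock 1075 mean [448.  344.7  59.2] rect [array([448.4, 345.1]), array([36.6, 36.2]), np.float64(85.0)]
 flange 328 mean [442.  338.8  23.7] rect [array([445.8, 339.2]), array([33.3, 45.6]), np.float64(65.7)]
 foot 134 mean [427.3 344.7   8.8] rect [array([448. , 344.9]), array([28. , 51.4]), np.float64(84.7)]
sock 980 mean [489.1 209.4  59.1] rect [array([489.6, 209.2]), array([36. , 36.8]), np.float64(58.6)]
 flange 305 mean [481.2 210.4  23.7] rect [array([483.3, 211.9]), array([44.8, 32.4]), np.float64(65.6)]
 foot 150 mean [470.1 221.    8.6] rect [array([471.1, 220.5]), array([27.8,  9.3]), np.float64(59.0)]
sock 1192 mean [388.  213.3  59.3] rect [array([388.2, 213.2]), array([36.2, 36. ]), np.float64(64.5)]
 flange 366 mean [386.1 219.2  24.5] rect [array([388.4, 219.6]), array([32.2, 43.8]), np.float64(82.8)]
 foot 170 mean [381.3 217.1   8.9] rect [array([388.2, 213.2]), array([27.8, 52. ]), np.float64(64.2)]
0.6 [361.1, 161.5] [444.66053652 347.49875819  38.5       ]
behind 3874 mean [691.9 317.9 210.8] rect [array([694.9, 266.1]), array([103.9, 372.4]), np.float64(2.4)]
[739.99470614 449.94210847 270.73657031] [635.12573659  80.1881587   40.06505482]
```

View pics/w1.png

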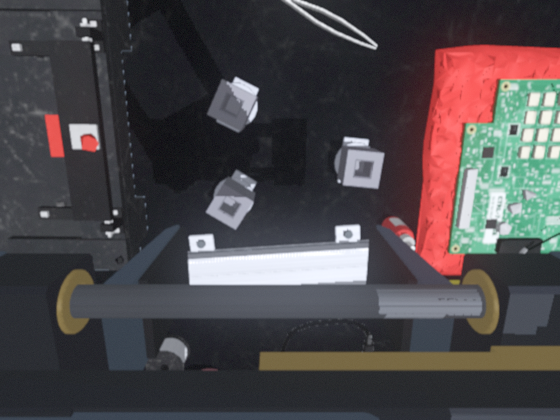

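The wrist view shows three sockets at about (232,105), (233,198) and (360,165), and the rail front lip at row 265. The gripper hides the rest of the rail. I turn half round to see the whole rail.

>>> send_rows --targets '[[[0,0,-0.093,0.009,0,-0.0075,-1],[0,0,-0.093,0.009,0,-0.0075,-1],[0,0,-0.093,0.009,0,-0.0075,-1],[0,0,-0.093,0.009,0,-0.0075,-1],[0,0,-0.093,0.009,0,-0.0075,-1],[0,0,-0.093,0.009,0,-0.0075,-1],[0,0,-0.093,0.009,0,-0.0075,-1],[0,0,-0.093,0.009,0,-0.0075,-1],[0,0,-0.093,0.009,0,-0.0075,-1],[0,0,-0.093,0.009,0,-0.0075,-1],[0,0,-0.093,0.009,0,-0.0075,-1]]]'

```text
time_s: 4.1
ee_pos: [479.7, 253.1, 235.8]
ee_rot: [180.0, 0.0, 87.8]
force: [-0.6, -0.8, -0.3]
gripper_width: 91.0
gripper_force: 0.0
```

>>> send_rows --targets '[[[0,0,-0.093,0.009,0,-0.0075,-1],[0,0,-0.093,0.009,0,-0.0075,-1],[0,0,-0.093,0.009,0,-0.0075,-1],[0,0,-0.093,0.009,0,-0.0075,-1],[0,0,-0.093,0.009,0,-0.0075,-1],[0,0,-0.093,0.009,0,-0.0075,-1],[0,0,-0.093,0.009,0,-0.0075,-1],[0,0,-0.093,0.009,0,-0.0075,-1],[0,0,-0.093,0.009,0,-0.0075,-1],[0,0,-0.093,0.009,0,-0.0075,-1],[0,0,0,0,0,0,-1]]]'

```text
time_s: 5.2
ee_pos: [497.8, 253.2, 220.6]
ee_rot: [180.0, 0.0, 4.5]
force: [0.4, -0.4, 0.5]
gripper_width: 91.3
gripper_force: 0.0
```

```bash
cat > rail.py <<'E'
from h import *
s=env.state();print(np.round(s["ee_pos"],1),np.round(s["ee_rot"],1),s["time_s"])
c,p,d=grab("wrist"); save('w2',p); P=cloud(c,d); np.savez('w2',P=P,p=p)
x,y,z=P[...,0],P[...,1],P[...,2]
m=(abs(x-595)<60)&(abs(y-258)<190)&(z>22)&(z<32); n,l,st,ce=cv2.connectedComponentsWithStats(m.astype(np.uint8))
for k in range(1,n):
    if st[k,4]>100: box(P,'rail',l==k)
for yy in (160,200,240,280,320,360):
    a=abs(y-yy)<6; t=x[a&m]; h=np.sort(t); g=np.diff(h); k=g.argmax(); print(yy,'lips',h[0],h[k],h[k+1],h[-1], 'mid',(h[k]+h[k+1])/2)
f=(y<150)&(z>80)&(z<130); 
if f.any(): print('fixture ymax',np.percentile(y[f],99.5),'xmax',np.percentile(x[f],99.5),'zmax',np.percentile(z[f],99.5))
for r in optics.place_of("wrist","rail_slot"): print(round(r["conf"],2),r["at"],atz(c,r["at"],27))
E
python3 rail.py
```

```text
[497.8 253.2 220.6] [180.    0.    4.5] 5.2
rail 161 mean [615.2 447.5  27.1] rect [array([617.7, 447.7]), array([32.8,  2. ]), np.float64(3.1)]
rail 16100 mean [597.5 260.3  26. ] rect [array([595.7, 259.8]), array([ 79.1, 282.3]), np.float64(4.7)]
160 lips 565.0776671215963 588.5592961539277 619.2608363639753 642.581519328922 mid 603.9100662589515
200 lips 561.9135534762572 585.3393982400611 616.1465146137573 639.553226335603 mid 600.7429564269091
240 lips 558.7208725573178 582.1365644094261 612.9402014260777 636.1611017210939 mid 597.538382917752
280 lips 555.5242582271073 579.0097504599571 609.6690888569542 633.2708522411879 mid 594.3394196584557
320 lips 551.4506927082641 575.8297886149061 605.8857784814819 629.9039960014962 mid 590.857783548194
360 lips 548.348646764985 571.7086827133004 602.6084096516566 626.9236184857634 mid 587.1585461824785
fixture ymax 110.70029507669722 xmax 549.6789037996152 zmax 112.68581115654013
0.61 [280.4, 78.7] [595.23131105 256.88096606  27.        ]
```

View pics/w2.png

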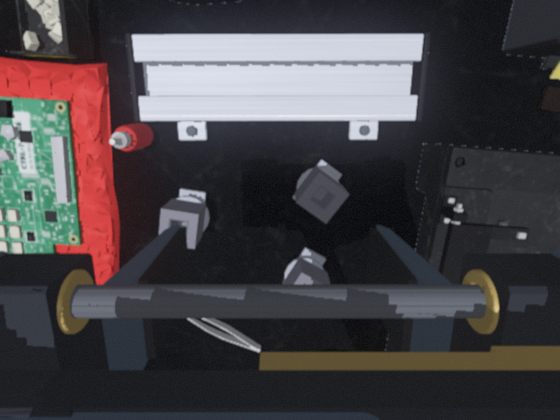

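The rail is fully visible: lips at rows 47 and 108, slot at row 80, both tabs, and the bottle at (130,138). I compare the socket positions in both views to cancel the camera offset.

```bash
python3 - <<'E'
from h import *
for f in('w1','w2'):
    P=np.load(f+'.npz')['P'];x,y,z=P[...,0],P[...,1],P[...,2]
    for sx,sy in((450,345),(490,210)):
        a=(abs(x-sx)<50)&(abs(y-sy)<50); box(P,f+' sock',a&(z>56)&(z<66)); box(P,'  foot',a&(z>5)&(z<14))
E
```

```text
w1 sock 1063 mean [448.  344.8  59.2] rect [array([448.4, 345.1]), array([36.6, 36.2]), np.float64(85.0)]
  foot 140 mean [427.5 344.5   8.6] rect [array([447.9, 345. ]), array([28.1, 51.3]), np.float64(85.1)]
w1 sock 967 mean [489.2 209.3  59.2] rect [array([489.6, 209.2]), array([36. , 36.8]), np.float64(58.6)]
  foot 153 mean [470.  221.    8.6] rect [array([471.1, 220.5]), array([27.8,  9.3]), np.float64(59.0)]
w2 sock 789 mean [455.2 341.9  59.4] rect [array([449.4, 344.6]), array([36.3, 36.8]), np.float64(84.9)]
  foot 193 mean [471.6 341.5   8.8] rect [array([470.6, 342.4]), array([27.9, 11.1]), np.float64(80.2)]
w2 sock 1191 mean [491.  209.   59.4] rect [array([490.6, 208.9]), array([36.4, 36.2]), np.float64(58.4)]
  foot 149 mean [508.8 200.5   8.8] rect [array([490.8, 208.8]), array([28. , 51.5]), np.float64(58.6)]
```

>>> send_rows --targets '[[[0,0,0.0894,-0.0245,0.0459,-0.06,-1],[0,0,0.0894,-0.0245,0.0459,-0.06,-1],[0,0,0.0894,-0.0245,0.0459,-0.06,-1],[0,0,0.0894,-0.0245,0.0459,-0.06,-1],[0,0,0.0894,-0.0245,0.0459,-0.06,-1],[0,0,0.0894,-0.0245,0.0459,-0.06,-1],[0,0,0.0894,-0.0245,0.0459,-0.06,-1],[0,0,0.0894,-0.0245,0.0459,-0.06,-1],[0,0,0.0894,-0.0245,0.0459,-0.06,-1],[0,0,0.0894,-0.0245,0.0459,-0.06,-1],[0,0,0,0,0,0,-1],[0,0,0,0,0,0,-1]]]'

```text
time_s: 6.5
ee_pos: [449.1, 346.3, 100.8]
ee_rot: [180.0, 0.0, 85.0]
force: [-0.9, 0.4, -0.0]
gripper_width: 91.1
gripper_force: 0.0
```

>>> send_rows --targets '[[[0,0,0,0,-0.005,-0.18,-1],[0,0,0,0,0,-0.14,-1],[0,0,0,0,0,-0.04,-1],[0,0,0,0,0,0,-1],[0,0,0,0,0,0,-1]]]'

```text
time_s: 7.0
ee_pos: [450.2, 346.2, 29.9]
ee_rot: [179.9, -0.1, 85.0]
force: [0.6, 0.0, -0.3]
gripper_width: 90.9
gripper_force: 0.0
```

>>> send_rows --targets '[[[0,0,0,0,0,0,1],[0,0,0,0,0,0,1],[0,0,0,0,0,0,1],[0,0,0,0,0,0,1],[0,0,0,0,0,0,1],[0,0,0,0,0,0,1],[0,0,0,0,0,0,1]]]' --grip_force 30

```text
time_s: 7.7
ee_pos: [449.0, 345.7, 28.4]
ee_rot: [-180.0, 0.0, 85.1]
force: [0.9, 0.8, -0.1]
gripper_width: 37.7
gripper_force: 0.0
```

>>> send_rows --targets '[[[0,0,0,0,0,0,1],[0,0,0,0,0,0,1],[0,0,0,0,0,0.1,1],[0,0,0,0,0,0.2,1],[0,0,0,0,0,0.1,1],[0,0,0,0,0,0,1]]]'

```text
time_s: 8.3
ee_pos: [450.7, 346.9, 111.3]
ee_rot: [179.7, -0.2, 85.1]
force: [0.0, 0.8, -1.7]
gripper_width: 36.1
gripper_force: 30.0
```

>>> send_rows --targets '[[[0,0,-0.0892,0.06975,0.0021,0,1],[0,0,-0.0892,0.06975,0.0021,0,1],[0,0,-0.0892,0.06975,0.0021,0,1],[0,0,-0.0892,0.06975,0.0021,0,1],[0,0,-0.0892,0.06975,0.0021,0,1],[0,0,-0.0892,0.06975,0.0021,0,1],[0,0,-0.0892,0.06975,0.0021,0,1],[0,0,-0.0892,0.06975,0.0021,0,1],[0,0,-0.0892,0.06975,0.0021,0,1],[0,0,-0.0892,0.06975,0.0021,0,1],[0,0,0,0,0,-0.09,1],[0,0,0,0,0,0,1]]]'

```text
time_s: 9.5
ee_pos: [586.2, 348.3, 85.6]
ee_rot: [179.8, 0.5, 4.8]
force: [-0.9, -0.8, -2.8]
gripper_width: 35.9
gripper_force: 30.0
```

```bash
cat > held.py <<'E'
from h import *
import sys
a=[]
for i in range(3):
    s=env.state(); a.append(np.r_[s["ee_pos"],s["ee_rot"]]); c,p,d=grab("wrist")
print(np.round(a,2),s["time_s"]); save(sys.argv[1],p); P=cloud(c,d); np.savez(sys.argv[1],P=P,p=p,d=d)
ps=np.array(s["ee_pos"]); R=Ro.from_euler('xyz',s["ee_rot"],degrees=True).as_matrix()
T=(P-ps)@R; m=(abs(T[...,0])<35)&(abs(T[...,1])<35)&(T[...,2]>5)&(T[...,2]<35); box(T,'foot in tool',m)
for z0 in range(5,35,3):
    k=m&(abs(T[...,2]-z0)<1.5)
    if k.sum()>8: print(z0,k.sum(),'x',T[k][:,0].min().round(1),np.percentile(T[k][:,0],90).round(1),'y',T[k][:,1].min().round(1),T[k][:,1].max().round(1))
E
python3 held.py w3
```

```text
[[5.8623e+02 3.4825e+02 8.5650e+01 1.7978e+02 4.7000e-01 4.7800e+00]
 [5.8661e+02 3.4873e+02 8.7060e+01 1.7983e+02 3.7000e-01 4.8000e+00]
 [5.8734e+02 3.4926e+02 8.8430e+01 1.7989e+02 2.2000e-01 4.8100e+00]] 9.6
foot in tool 765 mean [18.1  1.4 11.1] rect [array([16.7,  1.3]), array([51.2, 14.2]), np.float64(89.6)]
5 128 x 17.8 21.7 y -15.8 18.9
8 369 x 17.6 22.5 y -16.4 18.1
11 44 x 17.4 22.8 y -13.7 15.6
17 10 x 10.7 13.6 y -23.6 26.1
20 171 x 9.4 14.3 y -24.3 26.9
23 43 x 13.9 14.5 y -24.1 26.7
```

View pics/w3.png

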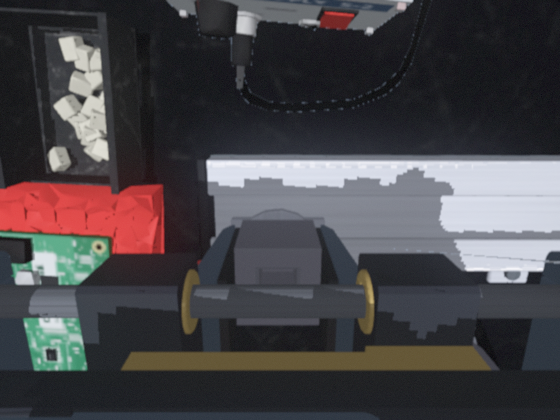

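The view shows the held socket at (277,270), with its foot edge at row 218 above the slot. The arm is still settling. I let it settle, then measure slot against foot in one picture.

>>> send_rows --targets '[[[0,0,0,0,0,0,1],[0,0,0,0,0,0,1],[0,0,0,0,0,0,1]]]'

```text
time_s: 9.95
ee_pos: [588.6, 350.1, 91.1]
ee_rot: [-180.0, -0.0, 4.8]
force: [0.3, 0.1, -0.9]
gripper_width: 35.5
gripper_force: 30.0
```

```bash
cat > slot.py <<'E'
import sys
exec(open('held.py').read())
x,y,z=P[...,0],P[...,1],P[...,2]
# slot midline (lips' inner edges) in the world, fitted
m=(z>22)&(z<32)&(abs(x-595)<70)&(abs(y-260)<150); L=[]
for yy in range(120,400,4):
    h=np.sort(x[m&(abs(y-yy)<3)]); 
    if len(h)<30: continue
    g=np.diff(h); k=g.argmax()
    if 28<g[k]<34: L.append((yy,(h[k]+h[k+1])/2,g[k]))
L=np.array(L)
if len(L)>3: f=np.polyfit(L[:,0],L[:,1],1); print('n',len(L),L[:,0].min(),L[:,0].max(),'gap',L[:,2].mean(),'slope',f[0],'mid at TCP y',np.polyval(f,ps[1]),'nominal',595.4-.0837*(ps[1]-260), 'res',(L[:,1]-np.polyval(f,L[:,0])).std())
E
python3 slot.py w4
```

```text
[[ 5.8858e+02  3.5006e+02  9.1070e+01 -1.7998e+02 -5.0000e-02  4.8100e+00]
 [ 5.8857e+02  3.4999e+02  9.0970e+01 -1.7999e+02 -4.0000e-02  4.8100e+00]
 [ 5.8855e+02  3.4999e+02  9.0880e+01 -1.7999e+02 -3.0000e-02  4.8100e+00]] 10.05
foot in tool 30 mean [ 11.1 -21.3  19.4] rect [array([ 11. , -21.8]), array([2.5, 5.1]), np.float64(7.0)]
20 28 x 9.8 11.9 y -24.3 -19.3
```

>>> send_rows --targets '[[[0,0,0,-0.002,0,-0.1,1],[0,0,0,0,0,-0.06,1],[0,0,0,0,0,0,1],[0,0,0,0,0,-0.02,1],[0,0,0,0,0,-0.02,1],[0,0,0,0,0,0,1],[0,0,0,0,0,0,1]]]'

```text
time_s: 10.8
ee_pos: [588.3, 350.0, 50.7]
ee_rot: [-180.0, -0.0, 4.8]
force: [-0.5, -0.9, -2.2]
gripper_width: 36.0
gripper_force: 30.0
```

>>> send_rows --targets '[[[0,0,0,0,0,-0.015,1],[0,0,0,0,0,-0.015,1],[0,0,0,0,0,-0.015,1],[0,0,0,0,0,-0.01,1],[0,0,0,0,0,0,1],[0,0,0,0,0,0,1]]]'

```text
time_s: 11.4
ee_pos: [588.2, 349.9, 39.4]
ee_rot: [180.0, 0.0, 4.8]
force: [-0.0, 0.4, -1.4]
gripper_width: 36.0
gripper_force: 30.0
```

>>> send_rows --targets '[[[0,0,0,0,0,-0.006,1],[0,0,0.091,0,0,0,1],[0,0,0.091,0,0,0,1],[0,0,0.091,0,0,0,1],[0,0,0.091,0,0,0,1],[0,0,0.091,0,0,0,1],[0,0,0.091,0,0,0,1],[0,0,0.091,0,0,0,1],[0,0,0.091,0,0,0,1],[0,0,0.091,0,0,0,1],[0,0,0.091,0,0,0,1],[0,0,0.09,0,0,0,1]]]'

```text
time_s: 12.6
ee_pos: [588.2, 349.9, 38.4]
ee_rot: [180.0, -0.0, 95.1]
force: [-0.8, 0.5, -1.5]
gripper_width: 36.0
gripper_force: 30.0
```

>>> send_rows --targets '[[[0,0,0,0,0,0,1],[0,0,0,0,0,0,1],[0,0,0,0,0,0,1]]]'

```text
time_s: 12.9
ee_pos: [588.1, 349.9, 38.3]
ee_rot: [180.0, -0.0, 94.7]
force: [0.5, -0.7, -1.1]
gripper_width: 35.7
gripper_force: 30.0
```

>>> send_rows --targets '[[[0,0,0,0,0,0,-1],[0,0,0,0,0,0,-1],[0,0,0,0,0,0,-1],[0,0,0,0,0,0,-1],[0,0,0,0,0,0.15,-1],[0,0,0,0,0,0.2,-1]]]'

```text
time_s: 13.5
ee_pos: [586.7, 349.0, 106.5]
ee_rot: [-179.7, 0.1, 94.8]
force: [0.7, 1.0, 0.5]
gripper_width: 80.6
gripper_force: 0.0
```

>>> send_rows --targets '[[[0,0,-0.067,-0.0817,-0.1173,0,-1],[0,0,-0.067,-0.0817,-0.1173,0,-1],[0,0,-0.067,-0.0817,-0.1173,0,-1],[0,0,-0.067,-0.0817,-0.1173,0,-1],[0,0,-0.067,-0.0817,-0.1173,0,-1],[0,0,-0.067,-0.0817,-0.1173,0,-1],[0,0,0,0,0,0,-1],[0,0,0,0,0,0,-1],[0,0,0,0,0,0,-1]]]'

```text
time_s: 14.4
ee_pos: [491.1, 209.9, 108.6]
ee_rot: [179.9, -0.1, 58.7]
force: [-0.0, -0.8, 0.4]
gripper_width: 91.2
gripper_force: 0.0
```

>>> send_rows --targets '[[[0,0,0,0,0,-0.2,-1],[0,0,0,0,0,-0.15,-1],[0,0,0,0,0,-0.0415,-1],[0,0,0,0,0,0,-1],[0,0,0,0,0,0,-1],[0,0,0,0,0,0,1],[0,0,0,0,0,0,1],[0,0,0,0,0,0,1],[0,0,0,0,0,0,1],[0,0,0,0,0,0,1],[0,0,0,0,0,0,1],[0,0,0,0,0,0,1]]]'

```text
time_s: 15.6
ee_pos: [490.1, 209.1, 30.0]
ee_rot: [180.0, 0.0, 58.6]
force: [-0.3, -0.6, 0.0]
gripper_width: 38.0
gripper_force: 0.0
```

>>> send_rows --targets '[[[0,0,0,0,0,0,1],[0,0,0,0,0,0,1],[0,0,0,0,0,0,1],[0,0,0,0,0,0.1,1],[0,0,0,0,0,0.2,1],[0,0,0,0,0,0.1,1]]]'

```text
time_s: 16.2
ee_pos: [491.1, 209.5, 112.1]
ee_rot: [179.9, -0.1, 58.6]
force: [1.1, 1.0, -2.0]
gripper_width: 36.0
gripper_force: 30.0
```

>>> send_rows --targets '[[[0,0,-0.0855,0.0747,0.0435,0,1],[0,0,-0.0855,0.0747,0.0435,0,1],[0,0,-0.0855,0.0747,0.0435,0,1],[0,0,-0.0855,0.0747,0.0435,0,1],[0,0,-0.0855,0.0747,0.0435,0,1],[0,0,-0.0855,0.0747,0.0435,0,1],[0,0,-0.0855,0.0747,0.0435,0,1],[0,0,0,0,0,-0.15,1],[0,0,0,0,0,-0.1,1],[0,0,0,0,0,0,1],[0,0,0,0,0,0,1],[0,0,0,0,0,0,1]]]'

```text
time_s: 17.4
ee_pos: [595.5, 270.4, 61.3]
ee_rot: [-180.0, -0.1, 4.8]
force: [-0.5, -0.4, -0.7]
gripper_width: 35.8
gripper_force: 30.0
```

>>> send_rows --targets '[[[0,0,0,0,0,-0.02,1],[0,0,0,0,0,-0.02,1],[0,0,0,0,0,0,1],[0,0,0,0,0,0,1]]]'

```text
time_s: 17.8
ee_pos: [594.6, 270.0, 52.0]
ee_rot: [180.0, 0.0, 4.8]
force: [0.4, -0.5, -1.6]
gripper_width: 36.3
gripper_force: 30.0
```

Clear. Down to 40 (flange at 39.5), then turn.

>>> send_rows --targets '[[[0,0,0,0,0,-0.015,1],[0,0,0,0,0,-0.015,1],[0,0,0,0,0,-0.015,1],[0,0,0,0,0,-0.015,1],[0,0,0,0,0,0,1],[0,0,0,0,0,0,1]]]'

```text
time_s: 18.4
ee_pos: [594.6, 270.0, 39.8]
ee_rot: [180.0, 0.0, 4.8]
force: [0.3, -0.5, -1.4]
gripper_width: 36.1
gripper_force: 30.0
```

>>> send_rows --targets '[[[0,0,0.091,0,0,0,1],[0,0,0.091,0,0,0,1],[0,0,0.091,0,0,0,1],[0,0,0.091,0,0,0,1],[0,0,0.091,0,0,0,1],[0,0,0.091,0,0,0,1],[0,0,0.091,0,0,0,1],[0,0,0.091,0,0,0,1],[0,0,0.091,0,0,0,1],[0,0,0.091,0,0,0,1],[0,0,0.09,0,0,0,1],[0,0,0,0,0,0,1]]]'

```text
time_s: 19.6
ee_pos: [594.7, 270.0, 39.9]
ee_rot: [180.0, 0.0, 94.7]
force: [-0.6, -0.2, -1.6]
gripper_width: 35.6
gripper_force: 30.0
```

>>> send_rows --targets '[[[0,0,0,0,0,0,-1],[0,0,0,0,0,0,-1],[0,0,0,0,0,0,-1],[0,0,0,0,0,0,-1],[0,0,0,0,0,0.15,-1],[0,0,0,0,0,0.2,-1]]]'

```text
time_s: 20.2
ee_pos: [593.1, 269.3, 108.4]
ee_rot: [-179.7, 0.1, 94.7]
force: [0.5, 0.6, 0.2]
gripper_width: 81.1
gripper_force: 0.0
```

>>> send_rows --targets '[[[0,0,-0.0483,-0.1471,-0.0406,0,-1],[0,0,-0.0483,-0.1471,-0.0406,0,-1],[0,0,-0.0483,-0.1471,-0.0406,0,-1],[0,0,-0.0483,-0.1471,-0.0406,0,-1],[0,0,-0.0483,-0.1471,-0.0406,0,-1],[0,0,-0.0483,-0.1471,-0.0406,0,-1],[0,0,-0.0483,-0.1471,-0.0406,0,-1],[0,0,0,0,0,0,-1],[0,0,0,0,0,0,-1],[0,0,0,0,0,0,-1],[0,0,0,0,0,0,-1]]]'

```text
time_s: 21.3
ee_pos: [389.9, 213.6, 110.1]
ee_rot: [180.0, -0.0, 64.3]
force: [-0.5, 0.1, 0.3]
gripper_width: 91.5
gripper_force: 0.0
```

>>> send_rows --targets '[[[0,0,0,0,0,-0.2,-1],[0,0,0,0,0,-0.15,-1],[0,0,0,0,0,-0.05,-1],[0,0,0,0,0,0,-1],[0,0,0,0,0,0,-1],[0,0,0,0,0,0,1],[0,0,0,0,0,0,1],[0,0,0,0,0,0,1],[0,0,0,0,0,0,1],[0,0,0,0,0,0,1],[0,0,0,0,0,0,1],[0,0,0,0,0,0,1]]]'

```text
time_s: 22.5
ee_pos: [388.7, 213.2, 30.0]
ee_rot: [180.0, -0.0, 64.3]
force: [-0.4, 0.5, -0.2]
gripper_width: 38.3
gripper_force: 0.0
```

>>> send_rows --targets '[[[0,0,0,0,0,0,1],[0,0,0,0,0,0,1],[0,0,0,0,0,0,1],[0,0,0,0,0,0.1,1],[0,0,0,0,0,0.2,1],[0,0,0,0,0,0.1,1]]]'

```text
time_s: 23.1
ee_pos: [389.6, 213.6, 112.0]
ee_rot: [179.9, -0.1, 64.3]
force: [0.7, 0.0, -1.4]
gripper_width: 35.8
gripper_force: 30.0
```

>>> send_rows --targets '[[[0,0,-0.0827,0.1329,-0.0144,0,1],[0,0,-0.0827,0.1329,-0.0144,0,1],[0,0,-0.0827,0.1329,-0.0144,0,1],[0,0,-0.0827,0.1329,-0.0144,0,1],[0,0,-0.0827,0.1329,-0.0144,0,1],[0,0,-0.0827,0.1329,-0.0144,0,1],[0,0,-0.0827,0.1329,-0.0144,0,1],[0,0,-0.0827,0.1329,-0.0144,0,1],[0,0,0,0,0,-0.15,1],[0,0,0,0,0,-0.1,1],[0,0,0,0,0,0,1],[0,0,0,0,0,0,1]]]'

```text
time_s: 24.3
ee_pos: [601.2, 190.1, 59.7]
ee_rot: [180.0, 0.1, 4.8]
force: [0.5, 0.7, -1.4]
gripper_width: 35.6
gripper_force: 30.0
```

>>> send_rows --targets '[[[0,0,0,0,0,0,1],[0,0,0,0,0,-0.02,1],[0,0,0,0,0,-0.02,1],[0,0,0,0,0,0,1],[0,0,0,0,0,0,1]]]'

```text
time_s: 24.8
ee_pos: [601.3, 190.2, 52.0]
ee_rot: [180.0, 0.0, 4.8]
force: [-0.1, 0.4, -1.1]
gripper_width: 35.9
gripper_force: 30.0
```

>>> send_rows --targets '[[[0,0,0,0,0,-0.015,1],[0,0,0,0,0,-0.015,1],[0,0,0,0,0,-0.015,1],[0,0,0,0,0,-0.015,1],[0,0,0,0,0,0,1],[0,0,0,0,0,0,1]]]'

```text
time_s: 25.4
ee_pos: [601.3, 190.1, 39.8]
ee_rot: [180.0, 0.0, 4.8]
force: [-0.4, -0.1, -1.6]
gripper_width: 35.8
gripper_force: 30.0
```

>>> send_rows --targets '[[[0,0,0.091,0,0,0,1],[0,0,0.091,0,0,0,1],[0,0,0.091,0,0,0,1],[0,0,0.091,0,0,0,1],[0,0,0.091,0,0,0,1],[0,0,0.091,0,0,0,1],[0,0,0.091,0,0,0,1],[0,0,0.091,0,0,0,1],[0,0,0.091,0,0,0,1],[0,0,0.091,0,0,0,1],[0,0,0.09,0,0,0,1],[0,0,0,0,0,0,1]]]'

```text
time_s: 26.6
ee_pos: [601.3, 190.1, 39.9]
ee_rot: [-180.0, 0.0, 94.8]
force: [-1.1, -0.4, -1.7]
gripper_width: 35.7
gripper_force: 30.0
```

>>> send_rows --targets '[[[0,0,0,0,0,0,-1],[0,0,0,0,0,0,-1],[0,0,0,0,0,0,-1],[0,0,0,0,0,0,-1],[0,0,0,0,0,0.15,-1],[0,0,0,0,0,0.2,-1]]]'

```text
time_s: 27.2
ee_pos: [599.7, 189.6, 108.5]
ee_rot: [-179.7, 0.1, 94.7]
force: [0.3, -0.8, 0.1]
gripper_width: 80.7
gripper_force: 0.0
```

>>> send_rows --targets '[[[0,0,-0.091,-0.045,0.036,0.055,-1],[0,0,-0.091,-0.045,0.036,0.055,-1],[0,0,-0.091,-0.045,0.036,0.055,-1],[0,0,-0.091,-0.045,0.036,0.055,-1],[0,0,-0.091,-0.045,0.036,0.055,-1],[0,0,-0.091,-0.045,0.036,0.055,-1],[0,0,-0.091,-0.045,0.036,0.055,-1],[0,0,-0.091,-0.045,0.036,0.055,-1],[0,0,-0.091,-0.045,0.036,0.055,-1],[0,0,-0.091,-0.045,0.036,0.055,-1],[0,0,-0.09,-0.056,0.036,0.055,-1],[0,0,0,0,0,0,-1]]]'

```text
time_s: 28.4
ee_pos: [499.9, 270.3, 232.7]
ee_rot: [-179.9, -0.2, 4.9]
force: [1.2, -0.2, 0.6]
gripper_width: 91.1
gripper_force: 0.0
```

>>> send_rows --targets '[[[0,0,0,0,0,0,-1],[0,0,0,0,0,0,-1],[0,0,0,0,0,0,-1]]]'

```text
time_s: 28.7
ee_pos: [500.3, 268.8, 230.2]
ee_rot: [180.0, 0.1, 4.8]
force: [-0.0, 1.3, 0.1]
gripper_width: 90.8
gripper_force: 0.0
```

```bash
cat > socks.py <<'E'
from h import *
s=env.state();print(np.round(s["ee_pos"],1),np.round(s["ee_rot"],1),s["time_s"])
c,p,d=grab("wrist"); save('w5',p); P=cloud(c,d); x,y,z=P[...,0],P[...,1],P[...,2]
m=(abs(x-595)<60)&(abs(y-260)<150)&(z>64)&(z<76); n,l,st,ce=cv2.connectedComponentsWithStats(m.astype(np.uint8))
for k in range(1,n):
    if st[k,4]>100: box(P,'top',l==k)
m=(abs(x-595)<60)&(abs(y-260)<170)&(z>22)&(z<29.3); box(P,'rail',m)
m=(abs(x-595)<60)&(abs(y-260)<150)&(z>29.3)&(z<40); n,l,st,ce=cv2.connectedComponentsWithStats(m.astype(np.uint8))
for k in range(1,n):
    if st[k,4]>60: box(P,'flange',l==k)
E
python3 socks.py
```

```text
[500.3 268.8 230.2] [1.8e+02 1.0e-01 4.8e+00] 28.7
top 1540 mean [588.7 348.7  68.8] rect [array([588.4, 349. ]), array([35.5, 36.7]), np.float64(5.1)]
top 1445 mean [595.4 269.8  68.9] rect [array([595.1, 269.6]), array([35.4, 35.6]), np.float64(4.8)]
top 1516 mean [602.  190.5  68.7] rect [array([601.9, 190.1]), array([35.4, 36.8]), np.float64(4.8)]
rail 13470 mean [597.  258.1  26. ] rect [array([586.7, 250.3]), array([112.2, 303.6]), np.float64(1.7)]
flange 166 mean [589.6 329.8  32.7] rect [array([590.1, 329.1]), array([35.1,  4.6]), np.float64(4.6)]
flange 176 mean [600.2 209.2  32.6] rect [array([600.1, 210.2]), array([35.,  5.]), np.float64(4.8)]
flange 61 mean [593.4 290.4  30.9] rect [array([592.9, 290.8]), array([21.1,  3. ]), np.float64(4.1)]
flange 188 mean [588.8 352.4  37.2] rect [array([588.8, 352.3]), array([14.7, 10.2]), np.float64(6.8)]
flange 276 mean [595.4 269.5  37.1] rect [array([595.2, 269.4]), array([15.1, 15.2]), np.float64(4.6)]
flange 172 mean [602.  186.1  37. ] rect [array([602.3, 186.4]), array([15.2,  9.4]), np.float64(4.3)]
flange 101 mean [568.5 347.2  31. ] rect [array([568.1, 347.3]), array([ 3.8, 25.1]), np.float64(4.8)]
flange 103 mean [575.1 268.1  31. ] rect [array([574.8, 267.9]), array([ 3.8, 26.5]), np.float64(4.8)]
flange 106 mean [581.9 188.8  30.9] rect [array([581.5, 188.6]), array([ 3.8, 26.6]), np.float64(4.8)]
```

View pics/w5.png

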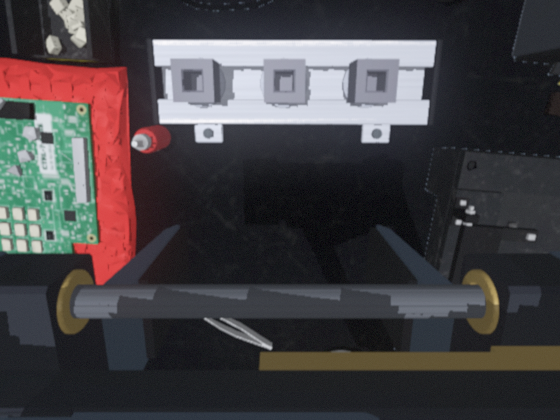

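All three sockets stand locked and square in the rail at (196,80), (285,80) and (373,80) in the picture. Now the rack.

>>> send_rows --targets '[[[0,0,0.0022,-0.0767,-0.1917,0,-1],[0,0,0.0022,-0.0767,-0.1917,0,-1],[0,0,0.0022,-0.0767,-0.1917,0,-1],[0,0,0.0022,-0.0767,-0.1917,0,-1],[0,0,0.0022,-0.0767,-0.1917,0,-1],[0,0,0.0022,-0.0767,-0.1917,0,-1],[0,0,0.0022,-0.0767,-0.1917,0,-1],[0,0,0.0022,-0.0767,-0.1917,0,-1],[0,0,0.0022,-0.0767,-0.1917,0,-1],[0,0,0.0022,-0.0767,-0.1917,0,-1],[0,0,0.0022,-0.0767,-0.1917,0,-1],[0,0,0.0022,-0.0767,-0.1917,0,-1]]]'

```text
time_s: 29.95
ee_pos: [315.1, -192.4, 231.0]
ee_rot: [180.0, -0.0, 7.2]
force: [1.0, -0.4, -0.0]
gripper_width: 91.0
gripper_force: 0.0
```

>>> send_rows --targets '[[[0,0,0.0022,-0.0767,-0.1917,0,-1],[0,0,0.0022,-0.0767,-0.1917,0,-1],[0,0,0.0022,-0.0767,-0.1917,0,-1],[0,0,0,0,0,0,-1],[0,0,0,0,0,0,-1],[0,0,0,0,0,0,-1],[0,0,0,0,0,0,-1]]]'

```text
time_s: 30.65
ee_pos: [270.5, -304.7, 231.0]
ee_rot: [-180.0, -0.0, 7.9]
force: [-0.3, -0.4, 0.4]
gripper_width: 91.2
gripper_force: 0.0
```

```bash
cat > rods.py <<'E'
from h import *
import sys
s=env.state();print(np.round(s["ee_pos"],1),np.round(s["ee_rot"],1),s["time_s"])
c,p,d=grab("wrist"); save(sys.argv[1],p); P=cloud(c,d); np.savez(sys.argv[1],P=P,p=p); x,y,z=P[...,0],P[...,1],P[...,2]
N=(abs(y+300)<100)&(x>250)&(x<520)
box(P,'rack',N&(z>40)&(z<50)&(abs(y+306)<45))
for nm,lo,hi in(('pad',124,136),('shaft',50,119)):
    n,l,st,ce=cv2.connectedComponentsWithStats((N&(z>lo)&(z<hi)).astype(np.uint8))
    for k in range(1,n):
        if st[k,4]>25: box(P,nm,l==k); print('   px',np.round(ce[k]))
f=(y>-290)&(y<-100)&(z>100)&(z<125); print('fixture y min',np.percentile(y[f],1) if f.any() else None)
E
python3 rods.py w6
```

```text
[ 270.5 -304.7  231. ] [-180.    -0.     7.9] 30.65
rack 7523 mean [ 365.2 -308.6   44. ] rect [array([ 359.5, -310. ]), array([151.4,  50.1]), np.float64(7.9)]
pad 578 mean [ 372.9 -308.1  127.9] rect [array([ 372.8, -308.2]), array([18. , 17.8]), np.float64(7.7)]
   px [300.  65.]
pad 484 mean [ 313.9 -316.3  127.8] rect [array([ 313.6, -316.3]), array([18. , 18.1]), np.float64(53.2)]
   px [299. 150.]
shaft 9041 mean [ 350.7 -223.2   84.2] rect [array([ 351.5, -221. ]), array([ 42.1, 141.9]), np.float64(89.9)]
   px [192.  82.]
shaft 35 mean [ 367.5 -305.6   69.1] rect [array([ 368.1, -305.8]), array([11.4,  3.2]), np.float64(65.1)]
   px [293.  78.]
shaft 65 mean [ 318.5 -313.2   74.5] rect [array([ 317.8, -313.8]), array([ 4.1, 12.4]), np.float64(31.8)]
   px [293. 137.]
fixture y min None
```

View pics/w6.png

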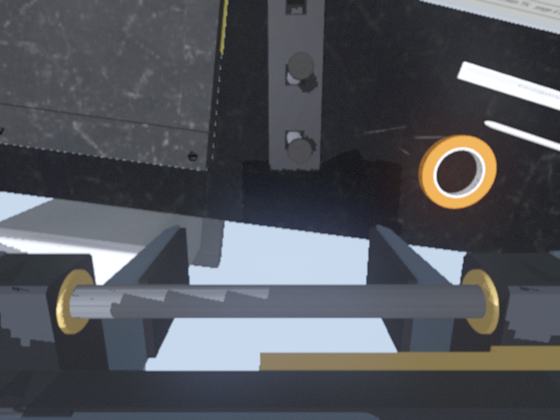

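Two rods are seen at (300,65) and (299,150), and the third rack hole (295,5) is empty. I grasp the middle one first.

>>> send_rows --targets '[[[0,0,0,0.1708,-0.004,0,-0.1],[0,0,0,0.1708,-0.004,0,-0.1],[0,0,0,0.1708,-0.004,0,-0.1],[0,0,0,0,0,0,-0.1],[0,0,0,0,0,0,-0.1],[0,0,0,0,0,0,-0.1],[0,0,0,0,0,0,-0.1],[0,0,0,0,0,-0.2,-0.1],[0,0,0,0,0,-0.15,-0.1],[0,0,0,0,0,0,-0.1],[0,0,0,0,0,0,-0.1]]]' --grip_force 25

```text
time_s: 31.8
ee_pos: [372.3, -308.4, 161.6]
ee_rot: [180.0, -0.0, 7.7]
force: [-0.2, 0.1, 0.7]
gripper_width: 50.4
gripper_force: 0.0
```

Down 91 mm to TCP z 70, then close.

>>> send_rows --targets '[[[0,0,0,0,0,-0.15,-0.1],[0,0,0,0,0,-0.2,-0.1],[0,0,0,0,0,-0.105,-0.1],[0,0,0,0,0,0,-0.1],[0,0,0,0,0,0,-0.1],[0,0,0,0,0,0,1],[0,0,0,0,0,0,1],[0,0,0,0,0,0,1],[0,0,0,0,0,0,1],[0,0,0,0,0,0,1],[0,0,0,0,0,0,1],[0,0,0,0,0,0,1]]]'

```text
time_s: 33.0
ee_pos: [372.9, -308.4, 70.4]
ee_rot: [180.0, -0.0, 7.8]
force: [0.5, -0.1, 4.5]
gripper_width: 17.0
gripper_force: 25.0
```

>>> send_rows --targets '[[[0,0,0,0,0,0,1],[0,0,0,0,0,0,1],[0,0,0,0,0,0,1]]]'

```text
time_s: 33.3
ee_pos: [372.8, -308.4, 70.3]
ee_rot: [180.0, -0.0, 7.8]
force: [-0.5, -0.6, 5.3]
gripper_width: 17.0
gripper_force: 25.0
```

```bash
python3 - <<'E'
from h import *
s=env.state();print(np.round(s["ee_pos"],1),np.round(s["force"],1),np.round(s["torque"],2),s["gripper_width"])
c,p,d=grab("wrist"); cv2.imwrite('pics/w7.png',cv2.resize(p[60:320,120:440,::-1],None,fx=2,fy=2))
E
```

```text
[ 372.8 -308.4   70.3] [-0.5 -0.6  5.3] [0.08 0.01 0.  ] 16.975869821845908
```

View pics/w7.png

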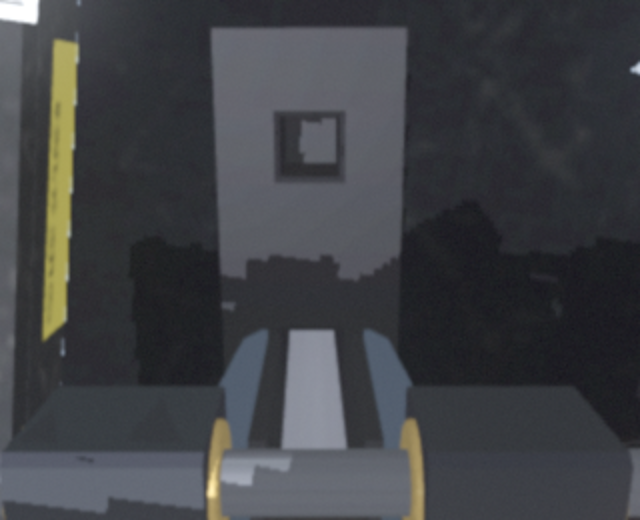

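The crop shows the rod upright between the pads at (315,400), and the empty far hole at (310,145). The width of 17 mm is odd for a 14 mm rod, so I check the lean and geometry from depth.

```bash
cat > rodheld.py <<'E'
from h import *
s=env.state(); c,p,d=grab("wrist"); P=cloud(c,d)
ps=np.array(s["ee_pos"]); R=Ro.from_euler('xyz',s["ee_rot"],degrees=True).as_matrix(); T=(P-ps)@R
m=(abs(T[...,1])<9.5)&(abs(T[...,0])<15)&(T[...,2]<70)&(T[...,2]>-60)
for z0 in range(-58,70,4):
    k=m&(abs(T[...,2]-z0)<2)
    if k.sum()>8:
        X=T[k]; print(z0,k.sum(),'x',np.percentile(X[:,0],[10,50,95]).round(1),'y',np.percentile(X[:,1],[2,98]).round(1))
m=(abs(P[...,2]-45)<3)&(abs(P[...,0]-400)<120)&(abs(P[...,1]+305)<45); box(P,'racktop',m)
E
python3 rodheld.py
```

```text
-58 1120 x [-6.3 -1.8  2.4] y [-7.  9.]
-54 205 x [-11.8  -6.2  11.7] y [-9.5 -7.3]
-50 23 x [-13.6 -10.9  14. ] y [-7.4 -7.2]
-46 9 x [-14.9   9.7  12.3] y [-7.3 -7.2]
-42 22 x [ 7.   9.  14.4] y [-7.4  3. ]
-38 112 x [ 5.7  6.8 10.8] y [-7.4  5.6]
-34 132 x [4.9 6.5 7.4] y [-7.4  6.6]
-30 161 x [ 3.9  6.3 10.7] y [-7.4  7.1]
-26 122 x [3.  6.3 7.5] y [-6.8  7.5]
-22 150 x [2.2 6.3 8.2] y [-7.4  7.4]
-18 110 x [ 3.7  6.4 13.1] y [-7.5  7. ]
-14 128 x [0.5 5.9 7.3] y [-7.4  7.3]
-10 105 x [ 3.7  6.4 12.3] y [-7.5  7.2]
-6 110 x [-5.9  5.9  7.1] y [-7.4  6.9]
-2 106 x [1.7 6.3 7.9] y [-7.5  6.9]
2 83 x [ 3.8  6.3 12. ] y [-7.5  6.8]
6 74 x [3.4 6.2 7.3] y [-6.3  7. ]
10 65 x [3.7 6.4 7.2] y [-5.9  6.8]
14 66 x [3.8 6.2 7.1] y [-5.9  7. ]
18 53 x [4.  6.4 7.3] y [-6.2  6.5]
22 62 x [3.8 6.3 7.1] y [-5.8  7. ]
26 541 x [-5.  10.3 14.6] y [-9.2  9.2]
30 70 x [-4.6  5.4  7.8] y [-8.4  8. ]
34 31 x [-7.9  4.1  6.3] y [-8.1  6.6]
38 28 x [-6.2  0.3  4.2] y [-8.2  6.7]
42 17 x [-7.9 -3.   2.9] y [-7.8  7.9]
46 9 x [-7.9 -0.6  1.6] y [-7.9  7.9]
54 10 x [-6.8 -4.  -1.3] y [-8.2 -8.1]
66 10 x [-7.7 -6.8 -5.4] y [-8.   7.8]
racktop 13938 mean [ 419.  -301.9   44. ] rect [array([ 379.7, -307.4]), array([166.6,  50.2]), np.float64(8.0)]
```

>>> send_rows --targets '[[[0,0,0,0,0,0,1],[0,0,0,0,0,0,1],[0,0,0,0,0,0,1]]]' --grip_force 55

```text
time_s: 33.7
ee_pos: [372.9, -308.4, 70.3]
ee_rot: [180.0, -0.0, 7.7]
force: [-0.3, 1.0, 5.0]
gripper_width: 15.8
gripper_force: 55.0
```

>>> send_rows --targets '[[[0,0,0,0,0,0.05,1],[0,0,0,0,0,0.1,1],[0,0,0,0,0,0.15,1],[0,0,0,0,0,0.2,1],[0,0,0,0,0,0.2,1],[0,0,0,0,0,0.15,1],[0,0,0,0,0,0,1],[0,0,0,0,0,0,1],[0,0,0,0,0,0,1]]]'

```text
time_s: 34.6
ee_pos: [371.7, -307.4, 238.5]
ee_rot: [-179.9, 0.1, 7.8]
force: [-0.1, 0.5, -1.6]
gripper_width: 15.9
gripper_force: 55.0
```

```bash
python3 rodheld.py
```

```text
-58 1110 x [-6.2 -1.9  2.3] y [-7.   8.9]
-54 260 x [-12.1  -7.6   2.1] y [-9.4  9.3]
-50 10 x [-14.4 -13.3  13.2] y [-6.7  9.3]
-46 30 x [-13.7  11.9  14.7] y [-6.7  9.4]
-42 37 x [ 7.4  9.9 13.5] y [-6.7  9.4]
-38 114 x [ 6.   6.7 13.4] y [-6.7  9.3]
-34 174 x [ 4.7  6.7 12.9] y [-6.7  9.4]
-30 135 x [4.2 6.4 7.5] y [-5.3  7.5]
-26 169 x [2.1 6.2 9.1] y [-6.8  9.4]
-22 130 x [ 4.   6.6 13.5] y [-6.8  9.4]
-18 155 x [-1.3  5.4  7.2] y [-6.8  9.4]
-14 143 x [ 4.1  6.6 12.9] y [-6.8  9.4]
-10 114 x [-5.4  6.1  7.2] y [-6.8  9.4]
-6 128 x [-2.1  4.9  7.4] y [-6.8  9.4]
-2 120 x [ 3.9  6.4 13.6] y [-6.8  9.4]
2 78 x [3.7 6.4 7.3] y [-6.1  7.4]
6 71 x [3.9 6.4 7.2] y [-5.7  7. ]
10 64 x [3.8 6.5 7.3] y [-5.7  7.2]
14 63 x [3.6 6.4 7.4] y [-5.5  7.4]
18 57 x [4.  6.2 7.2] y [-5.7  6.5]
22 62 x [3.  6.3 7.1] y [-6.3  7. ]
26 49 x [4.1 6.3 7.3] y [-5.3  7.3]
30 49 x [3.5 6.2 7.2] y [-6.   6.9]
34 48 x [4.  6.3 7.2] y [-6.2  6.4]
38 45 x [3.8 6.4 7.1] y [-5.8  6.5]
42 44 x [3.4 6.1 7.2] y [-6.4  7.1]
46 43 x [4.1 6.3 7.2] y [-6.1  6.2]
50 36 x [3.4 6.1 7.1] y [-5.6  6.9]
54 41 x [3.8 6.4 7.3] y [-6.2  6.3]
58 34 x [3.9 6.2 7.2] y [-5.9  6.4]
62 29 x [3.9 6.2 7.2] y [-6.   6.6]
racktop 6335 mean [ 394.5 -305.4   44. ] rect [array([ 373.1, -308.2]), array([178.6,  50. ]), np.float64(8.0)]
```

>>> send_rows --targets '[[[0,0,-0.002,0.0634,0.1934,0,1],[0,0,-0.002,0.0634,0.1934,0,1],[0,0,-0.002,0.0634,0.1934,0,1],[0,0,-0.002,0.0634,0.1934,0,1],[0,0,-0.002,0.0634,0.1934,0,1],[0,0,-0.002,0.0634,0.1934,0,1],[0,0,-0.002,0.0634,0.1934,0,1],[0,0,-0.002,0.0634,0.1934,0,1],[0,0,-0.002,0.0634,0.1934,0,1],[0,0,-0.002,0.0634,0.1934,0,1]]]'

```text
time_s: 35.65
ee_pos: [498.9, 80.2, 238.5]
ee_rot: [180.0, 0.2, 6.0]
force: [0.4, -0.6, -2.0]
gripper_width: 16.2
gripper_force: 55.0
```

>>> send_rows --targets '[[[0,0,-0.002,0.0634,0.1934,0,1],[0,0,-0.002,0.0634,0.1934,0,1],[0,0,-0.002,0.0634,0.1934,0,1],[0,0,-0.002,0.0634,0.1934,0,1],[0,0,-0.002,0.0634,0.1934,0,1],[0,0,-0.002,0.0634,0.1934,0,1],[0,0,-0.002,0.0634,0.1934,0,1],[0,0,0,0,0,0,1],[0,0,0,0,0,0,1],[0,0,0,0,0,0,1],[0,0,0,0,0,0,1],[0,0,0,0,0,0,1]]]'

```text
time_s: 36.85
ee_pos: [588.1, 348.3, 240.4]
ee_rot: [180.0, -0.0, 4.6]
force: [0.4, -0.0, -0.8]
gripper_width: 15.7
gripper_force: 55.0
```

>>> send_rows --targets '[[[0,0,0,0,0,-0.15,1],[0,0,0,0,0,-0.2,1],[0,0,0,0,0,-0.13,1],[0,0,0,0,0,0,1],[0,0,0,0,0,0,1],[0,0,0,0,0,0,1],[0,0,0,0,0,0,1]]]'

```text
time_s: 37.55
ee_pos: [589.2, 349.9, 146.3]
ee_rot: [-179.9, -0.2, 4.7]
force: [-0.5, -0.4, -0.8]
gripper_width: 16.0
gripper_force: 55.0
```

```bash
cat > chk.py <<'E'
from h import *
import sys
hx,hy=float(sys.argv[1]),float(sys.argv[2])
s=env.state(); c,p,d=grab("wrist"); P=cloud(c,d); save(sys.argv[3],p)
ps=np.array(s["ee_pos"]);print(ps.round(2),np.round(s["ee_rot"],2),s["time_s"]); x,y,z=P[...,0],P[...,1],P[...,2]
box(P,'socktop',(abs(x-hx)<30)&(abs(y-hy)<30)&(z>65)&(z<71.5))
k=(abs(x-hx)<12)&(abs(y-hy)<12)&(z>80)&(z<ps[2]-5); print('rod x',np.percentile(x[k],[50,97]).round(1),'y',np.percentile(y[k],[2,98]).round(1),'z',z[k].min())
E
python3 chk.py 588.4 349 w8
```

```text
[589.17 349.87 146.34] [-179.9    -0.21    4.68] 37.55
socktop 1503 mean [594.2 349.2  68.9] rect [array([588.4, 349. ]), array([36.6, 35.9]), np.float64(4.6)]
rod x [595.6 596.7] y [343.2 356.4] z 82.21083475353754
```

View pics/w8.png

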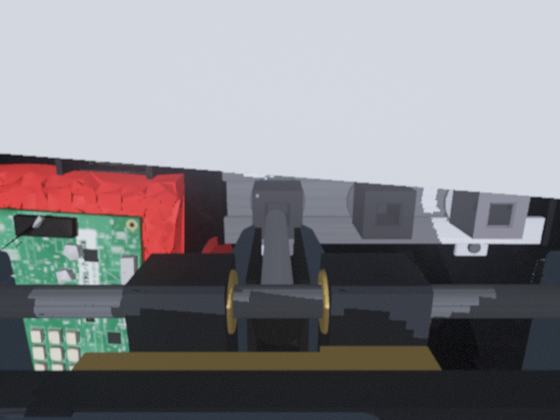

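The picture shows the rod at (277,225) just above the far left socket at (277,205). The empty sockets are at (385,212) and (497,213). I let it settle and check again.

>>> send_rows --targets '[[[0,0,0,0,0,0,1],[0,0,0,0,0,0,1],[0,0,0,0,0,0,1]]]'

```text
time_s: 37.9
ee_pos: [588.1, 349.5, 144.2]
ee_rot: [-180.0, -0.0, 4.7]
force: [0.2, -0.4, -0.4]
gripper_width: 16.1
gripper_force: 55.0
```

```bash
python3 chk.py 588.4 349 w8b
```

```text
[588.13 349.46 144.18] [-1.80e+02 -1.00e-02  4.69e+00] 37.9
socktop 1556 mean [594.  349.1  68.9] rect [array([588.5, 348.9]), array([36.3, 36.1]), np.float64(4.5)]
rod x [594.5 595.6] y [342.9 355.9] z 80.12644617940958
```

>>> send_rows --targets '[[[0,0,0,0,-0.0015,-0.03,1],[0,0,0,0,0,-0.03,1],[0,0,0,0,0,-0.02,1],[0,0,0,0,0,0,1],[0,0,0,0,0,0,1]]]'

```text
time_s: 38.45
ee_pos: [588.1, 349.1, 127.7]
ee_rot: [180.0, 0.0, 4.7]
force: [0.2, -0.4, -0.1]
gripper_width: 16.0
gripper_force: 55.0
```

Foot is in the hole with no force. Continue down.

>>> send_rows --targets '[[[0,0,0,0,0,-0.03,1],[0,0,0,0,0,-0.03,1],[0,0,0,0,0,-0.03,1],[0,0,0,0,0,-0.02,1],[0,0,0,0,0,0,1],[0,0,0,0,0,0,1],[0,0,0,0,0,0,1]]]'

```text
time_s: 39.15
ee_pos: [588.3, 349.2, 106.3]
ee_rot: [-180.0, -0.0, 4.7]
force: [-0.3, -0.4, 0.2]
gripper_width: 15.9
gripper_force: 55.0
```

>>> send_rows --targets '[[[0,0,0,0,0,-0.008,1],[0,0,0,0,0,-0.006,1],[0,0,0,0,0,0,1],[0,0,0,0,0,0,1],[0,0,0,0,0,0,-0.1],[0,0,0,0,0,0,-0.1],[0,0,0,0,0,0,-0.1],[0,0,0,0,0,0,-0.1],[0,0,0,0,0,0,-0.1]]]' --grip_force 30

```text
time_s: 40.05
ee_pos: [588.1, 349.1, 103.1]
ee_rot: [180.0, 0.0, 4.7]
force: [0.1, 0.4, 0.4]
gripper_width: 49.7
gripper_force: 0.0
```

>>> send_rows --targets '[[[0,0,0,0,0,0.1,-0.1],[0,0,0,0,0,0.2,-0.1],[0,0,0,0,0,0.2,-0.1],[0,0,0,0,0,0.14,-0.1],[0,0,0,0,0,0,-0.1],[0,0,0,0,0,0,-0.1]]]'

```text
time_s: 40.65
ee_pos: [588.1, 349.1, 231.4]
ee_rot: [-180.0, -0.0, 4.7]
force: [-0.2, 0.2, -0.5]
gripper_width: 50.3
gripper_force: 0.0
```

>>> send_rows --targets '[[[0,0,0.0019,-0.0884,-0.182,0,-0.1],[0,0,0.0019,-0.0884,-0.182,0,-0.1],[0,0,0.0019,-0.0884,-0.182,0,-0.1],[0,0,0.0019,-0.0884,-0.182,0,-0.1],[0,0,0.0019,-0.0884,-0.182,0,-0.1],[0,0,0.0019,-0.0884,-0.182,0,-0.1],[0,0,0.0019,-0.0884,-0.182,0,-0.1],[0,0,0.0019,-0.0884,-0.182,0,-0.1],[0,0,0.0019,-0.0884,-0.182,0,-0.1]]]'

```text
time_s: 41.55
ee_pos: [426.8, 20.2, 229.3]
ee_rot: [-180.0, 0.2, 6.3]
force: [-0.1, -0.5, 0.0]
gripper_width: 49.7
gripper_force: 0.0
```

>>> send_rows --targets '[[[0,0,0.0019,-0.0884,-0.182,0,-0.1],[0,0,0.0019,-0.0884,-0.182,0,-0.1],[0,0,0.0019,-0.0884,-0.182,0,-0.1],[0,0,0.0019,-0.0884,-0.182,0,-0.1],[0,0,0.0019,-0.0884,-0.182,0,-0.1],[0,0,0.0019,-0.0884,-0.182,0,-0.1],[0,0,0.0019,-0.0884,-0.182,0,-0.1],[0,0,0.0019,-0.0884,-0.182,0,-0.1],[0,0,0.0019,-0.0884,-0.182,0,-0.1],[0,0,0,0,0,0,-0.1],[0,0,0,0,0,0,-0.1],[0,0,0,0,0,0,-0.1]]]'

```text
time_s: 42.75
ee_pos: [269.7, -304.8, 230.2]
ee_rot: [-179.9, 0.1, 7.8]
force: [0.4, -0.4, -0.1]
gripper_width: 50.0
gripper_force: 0.0
```

>>> send_rows --targets '[[[0,0,0,0,0,0,-0.1],[0,0,0,0,0,0,-0.1],[0,0,0,0,0,0,-0.1]]]'

```text
time_s: 43.05
ee_pos: [270.3, -305.5, 231.2]
ee_rot: [180.0, -0.0, 7.9]
force: [-0.6, -0.9, 0.7]
gripper_width: 50.2
gripper_force: 0.0
```

```bash
python3 rods.py w9
```

```text
[ 270.3 -305.5  231.2] [180.   -0.    7.9] 43.05
rack 7917 mean [ 365.8 -308.9   43.9] rect [array([ 359.4, -310.1]), array([151.8,  50.2]), np.float64(8.0)]
pad 476 mean [ 314.  -316.4  127.9] rect [array([ 313.9, -316.4]), array([17.7, 17.9]), np.float64(53.1)]
   px [298. 149.]
shaft 9010 mean [ 350.7 -223.2   84.1] rect [array([ 351.3, -221.1]), array([ 42.1, 141.3]), np.float64(90.0)]
   px [191.  82.]
shaft 62 mean [ 318.6 -313.4   72.3] rect [array([ 317.8, -314.4]), array([ 4.5, 12.9]), np.float64(25.4)]
   px [292. 136.]
fixture y min None
```

View pics/w9.png

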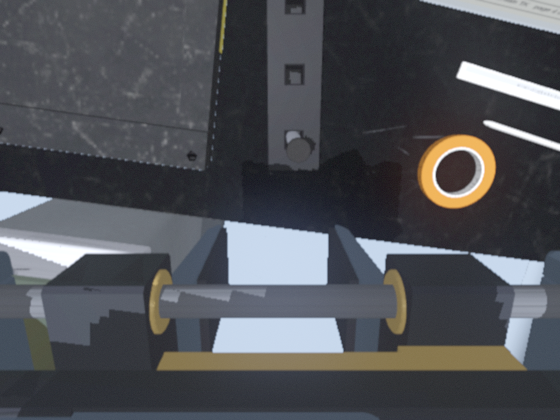

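One rod is left at (298,149), the other two holes are empty, and the rack has not moved. I take it.

>>> send_rows --targets '[[[0,0,0,0.1088,-0.026,0,-0.1],[0,0,0,0.1087,-0.026,0,-0.1],[0,0,0,0,0,0,-0.1],[0,0,0,0,0,0,-0.1],[0,0,0,0,0,-0.2,-0.1],[0,0,0,0,0,-0.15,-0.1],[0,0,0,0,0,0,-0.1],[0,0,0,0,0,0,-0.1],[0,0,0,0,0,0,-0.1]]]' --grip_force 30

```text
time_s: 44.0
ee_pos: [313.9, -317.4, 162.9]
ee_rot: [179.8, -0.1, 7.8]
force: [-0.1, -0.5, 0.2]
gripper_width: 50.3
gripper_force: 0.0
```

>>> send_rows --targets '[[[0,0,0,0,0,-0.15,-0.1],[0,0,0,0,0,-0.2,-0.1],[0,0,0,0,0,-0.106,-0.1],[0,0,0,0,0,0,-0.1],[0,0,0,0,0,0,-0.1],[0,0,0,0,0,0,1],[0,0,0,0,0,0,1],[0,0,0,0,0,0,1],[0,0,0,0,0,0,1],[0,0,0,0,0,0,1],[0,0,0,0,0,0,1],[0,0,0,0,0,0,1]]]'

```text
time_s: 45.2
ee_pos: [313.6, -316.8, 70.3]
ee_rot: [180.0, -0.0, 7.8]
force: [0.5, -0.3, 4.6]
gripper_width: 16.8
gripper_force: 30.0
```

>>> send_rows --targets '[[[0,0,0,0,0,0,1],[0,0,0,0,0,0,1],[0,0,0,0,0,0,1]]]' --grip_force 55

```text
time_s: 45.5
ee_pos: [313.7, -316.8, 70.3]
ee_rot: [180.0, -0.0, 7.8]
force: [0.6, 0.2, 5.7]
gripper_width: 16.0
gripper_force: 55.0
```

>>> send_rows --targets '[[[0,0,0,0,0,0.05,1],[0,0,0,0,0,0.1,1],[0,0,0,0,0,0.15,1],[0,0,0,0,0,0.2,1],[0,0,0,0,0,0.2,1],[0,0,0,0,0,0.15,1],[0,0,0,0,0,0,1],[0,0,0,0,0,0,1],[0,0,0,0,0,0,1]]]'

```text
time_s: 46.4
ee_pos: [312.6, -315.6, 238.6]
ee_rot: [-179.8, 0.1, 7.8]
force: [0.1, -0.5, -1.4]
gripper_width: 15.8
gripper_force: 55.0
```

>>> send_rows --targets '[[[0,0,-0.0024,0.1028,0.181,0,1],[0,0,-0.0024,0.1028,0.181,0,1],[0,0,-0.0024,0.1028,0.181,0,1],[0,0,-0.0024,0.1028,0.181,0,1],[0,0,-0.0024,0.1028,0.181,0,1],[0,0,-0.0024,0.1028,0.181,0,1],[0,0,-0.0024,0.1028,0.181,0,1],[0,0,-0.0024,0.1028,0.181,0,1]]]'

```text
time_s: 47.2
ee_pos: [477.5, -25.2, 238.2]
ee_rot: [-180.0, 0.2, 6.0]
force: [0.6, -0.4, -1.7]
gripper_width: 15.9
gripper_force: 55.0
```

>>> send_rows --targets '[[[0,0,-0.0024,0.1028,0.181,0,1],[0,0,-0.0024,0.1028,0.181,0,1],[0,0,-0.0024,0.1028,0.181,0,1],[0,0,-0.0024,0.1028,0.181,0,1],[0,0,-0.0024,0.1028,0.181,0,1],[0,0,-0.0024,0.1028,0.181,0,1],[0,0,0,0,0,0,1],[0,0,0,0,0,0,1],[0,0,0,0,0,0,1],[0,0,0,0,0,0,1]]]'

```text
time_s: 48.2
ee_pos: [600.6, 189.1, 239.8]
ee_rot: [180.0, 0.1, 4.7]
force: [-0.0, -0.2, -1.6]
gripper_width: 16.1
gripper_force: 55.0
```

>>> send_rows --targets '[[[0,0,0,0,0,-0.15,1],[0,0,0,0,0,-0.2,1],[0,0,0,0,0,-0.13,1],[0,0,0,0,0,0,1],[0,0,0,0,0,0,1],[0,0,0,0,0,0,1],[0,0,0,0,0,0,1],[0,0,0,0,0,0,1],[0,0,0,0,0,0,1],[0,0,0,0,0,0,1]]]'

```text
time_s: 49.2
ee_pos: [601.3, 190.4, 144.3]
ee_rot: [-180.0, -0.0, 4.8]
force: [0.2, -0.2, -0.3]
gripper_width: 15.8
gripper_force: 55.0
```

```bash
python3 chk.py 601.9 190.1 w10
```

```text
[601.3  190.39 144.34] [-1.80e+02 -3.00e-02  4.75e+00] 49.2
socktop 0Traceback (most recent call last):
  File "chk.py", line 7, in <module>
    k=(abs(x-hx)<12)&(abs(y-hy)<12)&(z>80)&(z<ps[2]-5); print('rod x',np.percentile(x[k],[50,97]).round(1),'y',np.percentile(y[k],[2,98]).round(1),'z',z[k].min())
                                                                      ~~~~~~~~~~~~~^^^^^^^^^^^^^^
    return _quantile_unchecked(
        a, q, axis, out, overwrite_input, method, keepdims, weights)
    return _ureduce(a,
                    func=_quantile_ureduce_func,
    ...<5 lines>...
                    overwrite_input=overwrite_input,
                    method=method)
    r = func(a, **kwargs)
    result = _quantile(arr,
                       quantiles=q,
    ...<2 lines>...
                       out=out,
                       weights=wgt)
    slices_having_nans = np.isnan(arr[-1, ...])
                                  ~~~^^^^^^^^^
IndexError: index -1 is out of bounds for axis 0 with size 0
```

The shelf blocks the wrist view here. The pose matches the offsets that worked for the first rod, so I insert with force checks.

>>> send_rows --targets '[[[0,0,0,0,0,-0.03,1],[0,0,0,0,0,-0.03,1],[0,0,0,0,0,-0.02,1],[0,0,0,0,0,0,1],[0,0,0,0,0,0,1]]]'

```text
time_s: 49.75
ee_pos: [601.2, 190.3, 127.7]
ee_rot: [180.0, 0.0, 4.7]
force: [0.3, 0.1, -1.0]
gripper_width: 15.8
gripper_force: 55.0
```

>>> send_rows --targets '[[[0,0,0,0,0,-0.03,1],[0,0,0,0,0,-0.03,1],[0,0,0,0,0,-0.03,1],[0,0,0,0,0,-0.02,1],[0,0,0,0,0,0,1],[0,0,0,0,0,0,1],[0,0,0,0,0,0,1]]]'

```text
time_s: 50.45
ee_pos: [601.4, 190.4, 106.2]
ee_rot: [-180.0, -0.0, 4.7]
force: [-0.7, 0.6, -1.0]
gripper_width: 15.8
gripper_force: 55.0
```

>>> send_rows --targets '[[[0,0,0,0,0,-0.008,1],[0,0,0,0,0,-0.006,1],[0,0,0,0,0,0,1],[0,0,0,0,0,0,1]]]'

```text
time_s: 50.85
ee_pos: [601.4, 190.3, 103.5]
ee_rot: [-180.0, -0.0, 4.7]
force: [-0.5, 0.3, 1.2]
gripper_width: 15.5
gripper_force: 55.0
```

Home. Release, lift, then back off to a viewing pose.

>>> send_rows --targets '[[[0,0,0,0,0,0,-0.1],[0,0,0,0,0,0,-0.1],[0,0,0,0,0,0,-0.1],[0,0,0,0,0,0,-0.1],[0,0,0,0,0,0,-0.1],[0,0,0,0,0,0.1,-0.1],[0,0,0,0,0,0.2,-0.1],[0,0,0,0,0,0.2,-0.1],[0,0,0,0,0,0.14,-0.1],[0,0,0,0,0,0,-0.1],[0,0,0,0,0,0,-0.1]]]' --grip_force 30

```text
time_s: 51.95
ee_pos: [601.1, 190.3, 231.4]
ee_rot: [-180.0, -0.0, 4.7]
force: [-0.1, -0.3, -0.4]
gripper_width: 50.4
gripper_force: 0.0
```

>>> send_rows --targets '[[[0,0,0,-0.17,0.13,0,-0.1],[0,0,0,-0.17,0.13,0,-0.1],[0,0,0,-0.17,0.13,0,-0.1],[0,0,0,0,0,0,-0.1],[0,0,0,0,0,0,-0.1],[0,0,0,0,0,0,-0.1],[0,0,0,0,0,0,-0.1],[0,0,0,0,0,0,-0.1]]]'

```text
time_s: 52.75
ee_pos: [499.9, 267.6, 230.7]
ee_rot: [180.0, 0.0, 4.7]
force: [0.5, -0.2, 0.1]
gripper_width: 50.3
gripper_force: 0.0
```

```bash
cat > fin.py <<'E'
from h import *
s=env.state();print(np.round(s["ee_pos"],1),s["time_s"])
c,p,d=grab("wrist"); save('w11',p); P=cloud(c,d); x,y,z=P[...,0],P[...,1],P[...,2]
N=(abs(x-595)<60)&(abs(y-260)<150)
for nm,lo,hi in(('pad',154,170),('top',64,76)):
    n,l,st,ce=cv2.connectedComponentsWithStats((N&(z>lo)&(z<hi)).astype(np.uint8))
    for k in range(1,n):
        if st[k,4]>60: box(P,nm,l==k)
E
python3 fin.py
```

```text
[499.9 267.6 230.7] 52.75
pad 796 mean [588.4 348.4 160.6] rect [array([588.4, 349. ]), array([18.3, 18.1]), np.float64(81.3)]
pad 803 mean [601.2 191.9 160.5] rect [array([601.4, 191.3]), array([18.3, 18.2]), np.float64(48.1)]
top 1251 mean [587.9 345.8  68.9] rect [array([588.3, 348.9]), array([35.6, 36.4]), np.float64(4.7)]
top 1491 mean [594.9 269.9  68.9] rect [array([594.7, 269.7]), array([35.5, 36. ]), np.float64(4.7)]
top 1317 mean [600.5 193.2  68.8] rect [array([601.3, 190. ]), array([35.6, 36.7]), np.float64(4.7)]
```

View pics/w11.png

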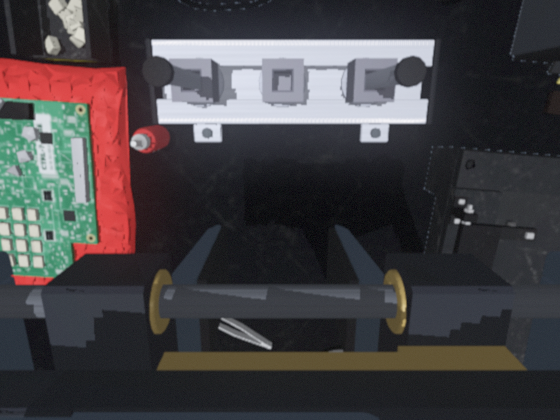

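Both rods stand home, with their pads at (158,72) and (411,70). Pad tops measure about 161 mm, where 162 is expected. All sockets are locked and square.

```bash
python3 -c "
from workcell import env
print(env.job_done())"
```

```text
the job is handed in; nothing more can be done
None
```

I handed the job in at about 53 s: all three sockets are locked in the rail, and both rods from the rack stand home in sockets of their own (the third rack hole was empty from the start), but the hand-in call returned no verdict.

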